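# Scrape tile shards off the board into the pie tin

## Task

Draw the wooden scraper out from under the steel stand (only its end can be reached there), set it down on its rubber lip clear of the stand and let go, then take it again by its handle. Hold it lip down on the board and wipe all three tile shards off the board into the aluminium pie tin, then leave the scraper standing on its lip on the board. Keep the fingers off the sharp shards, and leave the blue bowl and the flip-top container where they are.

Things in the scene. Friction and masses are not known exactly. Their poses are not given: they have to be found in the camera images.
- scraper_c (a point): Centre of the scraper, 39 mm above the foot of its rubber lip. Plain wooden block 190 mm long (its x), 30 mm thick (y), 44 mm high, the lowest 10 mm a black rubber lip; a handle fin on its middle. 0.2 kg, the same both ways round. At the start it stands on its lip on the counter along the stand's x axis, its -x end poking about 75 mm out of the stand, its handle under the shelf; z up.
- scraper_handle (a point): Middle of the scraper's dark wooden handle fin, which stands on the middle of the block: 56 mm long (x), 24 mm thick (y), from 44 to 78 mm above the foot of the rubber lip; this point is 60 mm above that foot. Axes as the scraper's.
- stand_c (a point): Top centre of the shelf of the small fixed steel stand: 180 mm (its x) by 170 mm (y), underside 100 mm, top 108 mm above the counter, jars on it up to 211 mm; a wall along each y edge, 77 mm either side of the middle. Open at both x ends; the scraper is drawn out along the stand's -x axis, towards the robot.
- board_top (a point): Centre of the top of the fixed plywood board, 240 mm (its x) by 280 mm (y), 80 mm above the counter, 18 mm thick, on cleats; z up. Its y ends (+140 and -140 mm) overhang. The shards lie within 90 mm of the middle along x and 75 mm along y; the strips by both y ends are bare. The tin stands below one y end, the bowl below the other.
- tin: Round aluminium pie tin, loose, 230 mm across the rim, 184 mm across the base, 34 mm high. Origin: centre of its underside. It stands about 195 mm from the board's middle, off the board's +y or -y end (differs from run to run), so that the board's end reaches about 60 mm in over its rim.
- bowl: Blue ceramic bowl, loose, 180 mm across the rim, 50 mm high, standing off the other y end of the board. Origin: centre of its underside.
- container: White flip-top plastic container with a grey lid, clipped shut, 86 by 116 mm, 67 mm high, loose on the counter near the stand. Origin: centre of its underside.
- shard1_c (a point): A terracotta tile shard, about 60 mm long (roughly its x), 30 mm wide and 10 mm thick, 35 g, lying flat on the board. This point is its centre, half-way up.
- shard2_c (a point): A terracotta tile shard, about 60 mm long (roughly its x), 30 mm wide and 10 mm thick, 35 g, lying flat on the board. This point is its centre, half-way up.
- shard3_c (a point): A terracotta tile shard, about 60 mm long (roughly its x), 30 mm wide and 10 mm thick, 35 g, lying flat on the board. This point is its centre, half-way up.

How it is judged:
By the outcome, as a careful person would: the job done as asked, in the order asked, and still so for the second after the job is handed in, with the robot touching nothing.
It also fails if it takes over 67 s, if anything falls off the work surface, if the arm or the gripper's body presses on something with over 40 N, if the wrist force passes 120 N, or if a joint passes its speed limit or range.

## Robot

A 7-joint arm with a two-finger parallel gripper is mounted at the origin on the work surface. World frame = base frame: x ahead of the robot, y to its left, z up, the work surface at z = 0. Lengths are in m, angles in rad, forces in N, time in s.
With the tool pointing down it reaches from about 0.4 to 0.875 m from the base axis. Payload 19.3 kg.
Tool frame: the origin (TCP) lies at the very end of the fingers, on their centre line; the grasp point (between the pads) lies 19 mm behind it (arm.grip_point_offset is the distance from the TCP to the grasp point, in m); z points along the fingers, y is the line along which they close (so a half turn about z gives the same grasp; the last joint's range is limited). The gripper opens to 85 mm and grips with 20 to 120 N. Pads are 22 mm wide; open, the fingers measure 114 mm over their backs; the gripper's body (76 mm by 85 mm) begins 54 mm behind the grasp point. The pads swing forward as they close: fully open they stand 13 mm farther back than shut.
Start: joints at [1.248, 0.521, -0.036, 1.599, 0.021, 1.021, -0.113], TCP at [0.156, -0.605, 0.231] pointing down, gripper open.
Joint ranges: [-2.91, 2.91], [-0.3, 2.13], [-1.5, 1.42], [0.17, 2.43], [-1.26, 4.41], [0.16, 1.93], [-2.52, 2.52]. Speed limits (rad/s): [1.89, 1.89, 2.39, 2.39, 3.01, 3.01, 3.01].

## Interface

Orientations are given as a rotation vector (axis times angle).
In Python, from workcell import arm gives the robot as it stands.
- The arm moves only by the tool servo_tool, never from a script. Its argument "series" is a list of rows, each a list of 5 numbers: the shift along the world's x, y, z in cm, then the turn about the world's z in degrees, then the opening, from 0 (shut) to 1 (fully open). A call has 1 to 10 rows; each row shifts and turns the commanded pose from where the row before left it; what a row does not reach is not made up. A row lasts 1/10 s, in which the tool goes at most 50 mm and 8.59 degrees, less where a joint would pass 70% of its speed; a pose out of reach is approached as far as the arm can. A call with a gripper value outside its range is refused whole. The fingers move at their own pace and stop on an object; the grip force is fixed at half the most. Time passes only in rows, so rows that do not move let the fingers close. It gives the time, the measured TCP pose, the force, the opening and the grip force at its end, in the units of the state.
- arm.read_state(): the state, without advancing time (a new reading comes with each control period).
- arm.snapshot(name): name is "scene" or "top" or "wrist"; returns the picture (400x640x3 uint8, blue, green, red); there is no depth.
- arm.camera_params(name): a dict with "K" (3x3 intrinsics, pixels), "k1" (the pictures are not rectified: a ray, as slopes to the right and down, at radius r is drawn at 1 + k1 r^2 times it, then the intrinsics apply), "pose" (4x4, takes a point from camera to world coordinates); the wrist camera has in their place "mount" (4x4, takes a point from camera to tool coordinates, whose origin is the TCP and whose axes are the flange's). Camera axes: x right, y down, z forward; pixel columns grow to the right and rows downward; lengths in m; the calibration is good to about 2 mm. A picture is of the moment at which its call begins: read the wrist's pose just before it. camera_params takes no time and is no camera call.
- arm.close_job(): hands the job in; it is judged then, once.
The state is a dict: "t": time; "joint_positions": joint angles; "joint_velocities": joint speeds; "effort": joint torques, N m; "position": TCP position; "orientation": TCP orientation; "contact_force": force on the tool from outside, world axes, zero at the start; "torque": the same for the moment, N m; "opening": finger opening in m; "grasp_force": force on a finger pad.
Only numpy, scipy, OpenCV 4.12 (cv2) and the standard library are available. Lean on these libraries where they do the work, as an engineer would, in place of code of your own. Each camera call takes 0.05 s, during which the arm holds its last target. There are 200 camera calls.

## Working session

There is one attempt and no reset: what is moved stays moved. The work goes in short steps, Python scripts to look and compute and a tool call to move; the robot and the scene stay as the last step left them, time stands still between calls to the robot, and variables do not carry over. Pictures are saved under pics/ and viewed, at most 10 in all, crops included, and the job is handed in when it is done.

Besides the shell and the picture viewer there is one more tool, called as name(argument=value, ...) on one line, values as JSON. servo_tool: Moves the arm, as the interface text tells. Its arguments: {"type":"object","properties":{"series":{"type":"array"}},"required":["series"]}

```bash
mkdir -p pics
cat > h.py <<'E'
import numpy as np, cv2
from workcell import arm
from scipy.spatial.transform import Rotation as R
def pose(name,s=None):
    p=arm.camera_params(name)
    if 'pose' in p: return p,np.array(p['pose'])
    s=s or arm.read_state(); T=np.eye(4); T[:3,:3]=R.from_rotvec(s['orientation']).as_matrix(); T[:3,3]=s['position']
    return p,T@np.array(p['mount'])
def px2w(name,uv,z,s=None):
    p,T=pose(name,s); K=np.array(p['K']); uv=np.atleast_2d(np.array(uv,float))
    d=np.c_[(uv[:,0]-K[0,2])/K[0,0],(uv[:,1]-K[1,2])/K[1,1]]
    n=d.copy()
    for _ in range(20): n=d/(1+p['k1']*(n**2).sum(1,keepdims=True))
    r=np.c_[n,np.ones(len(n))]@T[:3,:3].T; o=T[:3,3]
    return o+r*((z-o[2])/r[:,2])[:,None]
def w2px(name,P,s=None):
    p,T=pose(name,s); K=np.array(p['K']); q=(np.atleast_2d(P)-T[:3,3])@T[:3,:3]
    n=q[:,:2]/q[:,2:]; n=n*(1+p['k1']*(n**2).sum(1,keepdims=True)); return n*[K[0,0],K[1,1]]+[K[0,2],K[1,2]]
def snap(name,f):
    im=arm.snapshot(name); cv2.imwrite('pics/'+f,im); return im
E
python3 - <<'E'
from h import *
for n in('top','scene','wrist'): snap(n,n+'0.png')
for n in('top','scene'):print(n,np.round(pose(n)[1],3).tolist(), arm.camera_params(n)['K'])
s=arm.read_state();print(s['t'],s['orientation'],s['opening'])
print(np.round(arm.camera_params('wrist')['mount'],3).tolist())
a=cv2.imread('pics/top0.png')
E
```

```text
top [[-0.012, -0.998, 0.055, 0.435], [-1.0, 0.011, -0.011, -0.118], [0.011, -0.056, -0.998, 1.263], [0.0, 0.0, 0.0, 1.0]] [[419.38949565   0.         320.65600946]
 [  0.         419.38949565 203.21293379]
 [  0.           0.           1.        ]]
scene [[-0.039, 0.733, -0.679, 1.179], [0.999, 0.026, -0.03, -0.086], [-0.004, -0.68, -0.734, 0.787], [0.0, 0.0, 0.0, 1.0]] [[372.60953601   0.         326.5089411 ]
 [  0.         372.60953601 197.22226475]
 [  0.           0.           1.        ]]
0.15 [-3.11571807e+00 -3.95952773e-01  1.95031474e-04] 0.08570067332270262
[[0.001, -0.961, -0.275, 0.069], [1.0, 0.0, 0.001, 0.002], [-0.0, -0.275, 0.961, -0.143], [0.0, 0.0, 0.0, 1.0]]
```

View pics/top0.png

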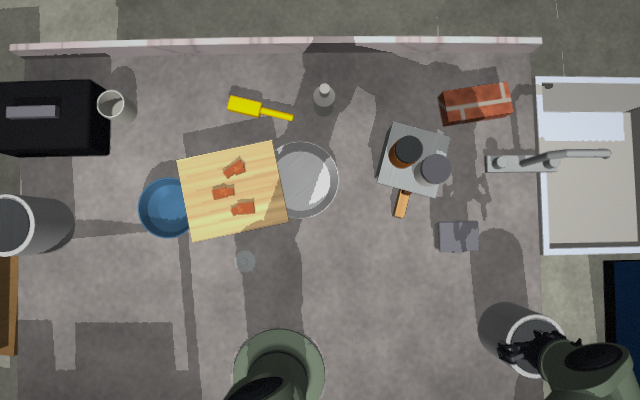

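View pics/scene0.png

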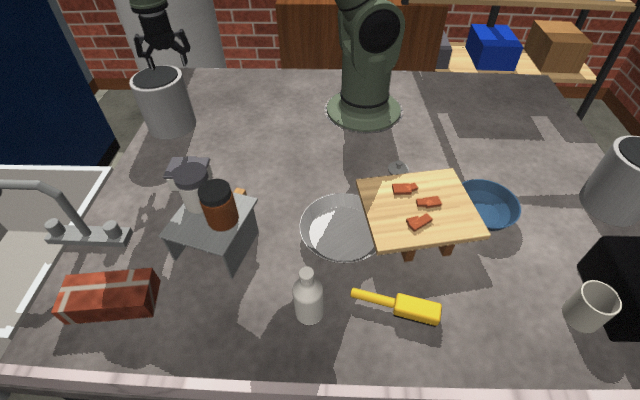

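The top view shows the board at (232,190), the tin to its right at (304,180), the bowl at (165,208), the stand at (414,160), the scraper end at (401,204), the container at (458,237) and shards at (233,168), (223,191) and (243,207).

Run:
```python
from h import *
im=cv2.imread('pics/top0.png'); hsv=cv2.cvtColor(im,cv2.COLOR_BGR2HSV)
def cs(lo,hi,box,amin=30):
    m=cv2.inRange(hsv,np.array(lo),np.array(hi)); k=np.zeros_like(m); x0,y0,x1,y1=box; k[y0:y1,x0:x1]=m[y0:y1,x0:x1]
    return [c for c in cv2.findContours(k,cv2.RETR_EXTERNAL,cv2.CHAIN_APPROX_NONE)[0] if cv2.contourArea(c)>amin]
def show(n,c,z):
    b=cv2.boxPoints(cv2.minAreaRect(c)); w=px2w('top',b,z); print(n,cv2.contourArea(c),np.round(w[:,:2],3).tolist(),'c',np.round(w.mean(0),3))
    e=sorted([(np.linalg.norm(w[(i+1)%4]-w[i]),np.degrees(np.arctan2(*(w[(i+1)%4]-w[i])[1::-1]))) for i in range(2)]); print('   ',np.round(e,3).tolist())
for p in [(185,200),(264,150),(401,204),(401,212),(390,170),(430,130),(233,168)]: print(p,hsv[p[1],p[0]])
for c in cs([10,50,90],[30,255,255],(170,130,300,250),1000): show('board',c,.08)
for c in cs([8,80,60],[25,255,255],(385,180,420,225)): show('scraper',c,.044)
for c in cs([0,130,60],[9,255,255],(180,140,290,240)): show('shard',c,.088)
for c in cs([0,0,55],[180,40,255],(425,215,485,256),200): show('container',c,.067)
m=cs([90,80,40],[120,255,255],(130,170,200,245))
for c in m: show('bowl',c,.05)
cv2.imwrite('pics/z.png',cv2.resize(im[100:265,130:500],None,fx=2.15,fy=2.15,interpolation=cv2.INTER_CUBIC))
```

```text
(185, 200) [ 22  91 214]
(264, 150) [ 22  92 216]
(401, 204) [ 17 126 205]
(401, 212) [ 17 128 212]
(390, 170) [ 90   6 173]
(430, 130) [  0  12 106]
(233, 168) [ 10 174 180]
board 8034.0 [[0.63, 0.285], [0.686, 0.006], [0.45, -0.043], [0.395, 0.233]] c [0.54 0.12 0.08]
    [[0.241, -168.436], [0.285, -78.646]]
scraper 276.0 [[0.466, -0.339], [0.543, -0.362], [0.534, -0.395], [0.457, -0.372]] c [ 0.5   -0.367  0.044]
    [[0.035, -105.85], [0.081, -16.515]]
container 2360.0 [[0.465, -0.431], [0.462, -0.603], [0.348, -0.599], [0.35, -0.428]] c [ 0.406 -0.515  0.067]
    [[0.115, 178.252], [0.172, -90.716]]
bowl 2301.0 [[0.567, 0.418], [0.591, 0.282], [0.419, 0.249], [0.395, 0.383]] c [0.493 0.333 0.05 ]
    [[0.137, -80.159], [0.175, -168.992]]
```

View pics/z.png

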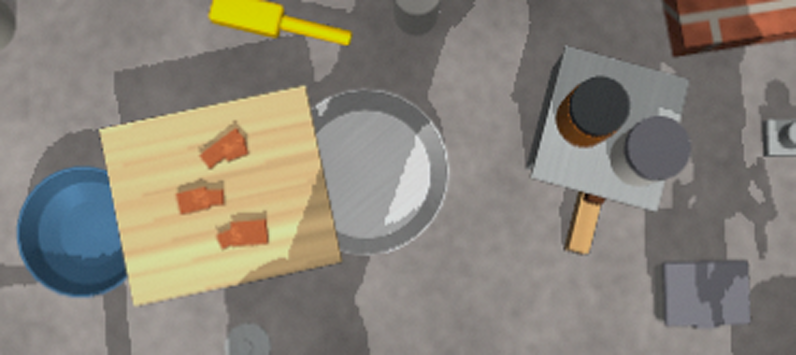

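The enlarged view confirms the layout. The scraper end runs from (571,250) to (592,197) in the zoom, and the container and tin edges are clear.

Run:
```python
from h import *
Z=lambda l:np.array(l)/2.15+[130,100]
st=px2w('top',Z([(567,46),(688,82),(656,210),(532,178)]),.108)[:,:2];print('stand',st.round(3).tolist(),st.mean(0))
e=st[0]-st[3];f=st[1]-st[2];print('stand x ang',np.degrees([np.arctan2(v[1],v[0]) for v in(e,f)]))
print('cont',px2w('top',Z([(666,263),(748,261),(750,325),(668,327)]),.067).round(3)[:,:2].tolist())
print('tin',px2w('top',Z([(448,175),(367,253),(365,90)]),.034).round(3)[:,:2].tolist())
im=cv2.imread('pics/top0.png'); hsv=cv2.cvtColor(im,cv2.COLOR_BGR2HSV)
m=cv2.inRange(hsv,np.array([3,140,60]),np.array([14,255,255]));k=np.zeros_like(m);k[140:240,180:290]=m[140:240,180:290]
a=np.radians(11.5);ex=np.array([np.cos(a),np.sin(a)]);ey=np.array([-ex[1],ex[0]])
for c in cv2.findContours(k,cv2.RETR_EXTERNAL,cv2.CHAIN_APPROX_NONE)[0]:
    if cv2.contourArea(c)<20: continue
    w=px2w('top',c[:,0],.09)[:,:2]-[.54,.12];q=np.c_[w@ex,w@ey];print('shard board xy',q.min(0).round(3),q.max(0).round(3))
# scraper in scene view
print(w2px('scene',[[.4615,-.3555,.044]]))
```

```text
stand [[0.727, -0.339], [0.679, -0.497], [0.511, -0.449], [0.555, -0.289]] [ 0.61793442 -0.39353115]
stand x ang [-16.00147003 -15.78620156]
cont [[0.443, -0.473], [0.444, -0.584], [0.359, -0.585], [0.358, -0.473]]
tin [[0.567, -0.185], [0.462, -0.073], [0.686, -0.072]]
shard board xy [-0.073 -0.054] [-0.039  0.011]
shard board xy [-0.014 -0.007] [0.014 0.053]
shard board xy [ 0.038 -0.048] [0.08  0.012]
[[241.35765771 187.25851382]]
```

servo_tool(series=[[3.3,2.5,0,8.5,1],[3.3,2.5,0,8.5,1],[3.3,2.5,0,8.5,1],[3.3,2.5,0,8.5,1],[3.3,2.5,0,8.5,1],[3.3,2.5,0,8.5,1],[3.3,2.5,0,8.5,1],[3.3,2.5,0,8.5,1],[0,2,0,8.5,1],[0,2,0,8.5,1]])

```text
t: 1.15
position: [0.421, -0.3636, 0.2309]
orientation: [-2.021, -2.405, -0.0]
contact_force: [0.9, 0.4, 0.2]
opening: 0.0853
grasp_force: 0.0
```

servo_tool(series=[[0.8,0,0,8.1,1],[0.8,0,0,8.1,1],[0.8,0,0,8.1,1],[0.8,0,0,8.1,1],[0.8,0,-1,8.1,1],[0.8,0,-1,8.1,1],[0.8,0,-1,8,1],[0.7,0,-1,8,1]])

```text
t: 1.95
position: [0.4835, -0.3651, 0.1907]
orientation: [-0.426, -3.112, -0.0]
contact_force: [-0.8, 0.4, -0.3]
opening: 0.0856
grasp_force: 0.0
```

Run:
```python
from h import *
s=arm.read_state(); im=snap('wrist','w1.png')
print(s['t'],s['position'],np.degrees(np.arctan2(*R.from_rotvec(s['orientation']).as_matrix()[1::-1,0])),s['joint_positions'])
hsv=cv2.cvtColor(im,cv2.COLOR_BGR2HSV)
m=cv2.inRange(hsv,np.array([8,80,60]),np.array([25,255,255]))
for c in cv2.findContours(m,cv2.RETR_EXTERNAL,cv2.CHAIN_APPROX_NONE)[0]:
    if cv2.contourArea(c)<300: continue
    b=cv2.boxPoints(cv2.minAreaRect(c));print(b.round(0).tolist());print(px2w('wrist',b,.044,s).round(3)[:,:2].tolist())
```

```text
1.95 [ 0.48352637 -0.36509045  0.19068926] 164.40863197667377 [ 1.01532565  0.61869018 -0.69643461  1.6672743   0.45090186  1.02265076
  1.46873807]
[[341.0, 340.0], [347.0, 315.0], [412.0, 332.0], [405.0, 357.0]]
[[0.662, -0.39], [0.631, -0.375], [0.674, -0.309], [0.707, -0.323]]
[[603.0, 318.0], [639.0, 315.0], [640.0, 333.0], [605.0, 336.0]]
[[0.726, -0.079], [0.738, -0.031], [0.769, -0.026], [0.755, -0.076]]
[[306.0, 263.0], [306.0, 163.0], [336.0, 163.0], [336.0, 263.0]]
[[0.556, -0.401], [0.454, -0.372], [0.462, -0.344], [0.564, -0.371]]
```

View pics/w1.png

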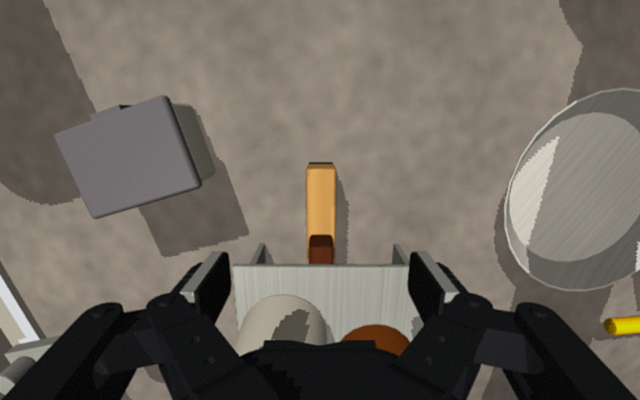

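The wrist view has the scraper end at (321,163), centred between the fingers, with the shelf edge at row 265 and the container clear on the left.

servo_tool(series=[[-0.4,0.1,-3.5,0,1],[0,0,-4,0,1],[0,0,-4,0,1],[0,0,-3,0,1],[0,0,-2,0,1],[0,0,-1.3,0,1],[0,0,0,0,1]])

```text
t: 2.7
position: [0.4786, -0.3638, 0.0121]
orientation: [-0.437, -3.109, -0.001]
contact_force: [-0.2, -0.3, 0.8]
opening: 0.0855
grasp_force: 0.0
```

servo_tool(series=[[0,0,0,0,0],[0,0,0,0,0],[0,0,0,0,0],[0,0,0,0,0],[0,0,0,0,0],[0,0,0,0,0],[0,0,0,0,0]])

```text
t: 3.4
position: [0.4797, -0.3644, 0.0142]
orientation: [0.435, 3.11, -0.001]
contact_force: [-1.7, 0.5, 9.9]
opening: 0.0294
grasp_force: 59.6
```

servo_tool(series=[[0,0,0.3,0,0],[0,0,0,0,0],[-0.96,0.275,0,0,0],[-0.96,0.275,0,0,0],[-1.92,0.55,0,0,0],[-1.92,0.55,0,0,0],[-1.92,0.55,0,0,0],[-1.92,0.55,0,0,0],[-1.92,0.55,0,0,0],[-1.92,0.55,0,0,0]])

```text
t: 4.4
position: [0.343, -0.3251, 0.0164]
orientation: [-0.436, -3.111, -0.0]
contact_force: [0.1, -0.1, -2.3]
opening: 0.029
grasp_force: 59.0
```

servo_tool(series=[[-1.92,0.55,0,0,0],[-0.5,0.14,0,0,0],[0,0,0,0,0]])

```text
t: 4.7
position: [0.3198, -0.3187, 0.0165]
orientation: [-0.436, -3.111, 0.0]
contact_force: [0.8, -0.6, -1.5]
opening: 0.0292
grasp_force: 59.1
```

Run:
```python
from h import *
s=arm.read_state(); print(s['t'],s['position'],s['contact_force'],s['opening'])
im=snap('wrist','w2.png'); t=snap('top','t2.png'); c=snap('scene','s2.png')
cv2.imwrite('pics/m2.png',np.vstack([im[:300],np.hstack([cv2.resize(t[130:260,340:480],None,fx=2.3,fy=2.3),cv2.resize(c[90:220,130:270],None,fx=2.27,fy=2.3)])[:,:640]]))
```

```text
4.7 [ 0.31979622 -0.31867863  0.01645731] [ 0.75462867 -0.59461971 -1.48213692] 0.02918668683220424
```

View pics/m2.png

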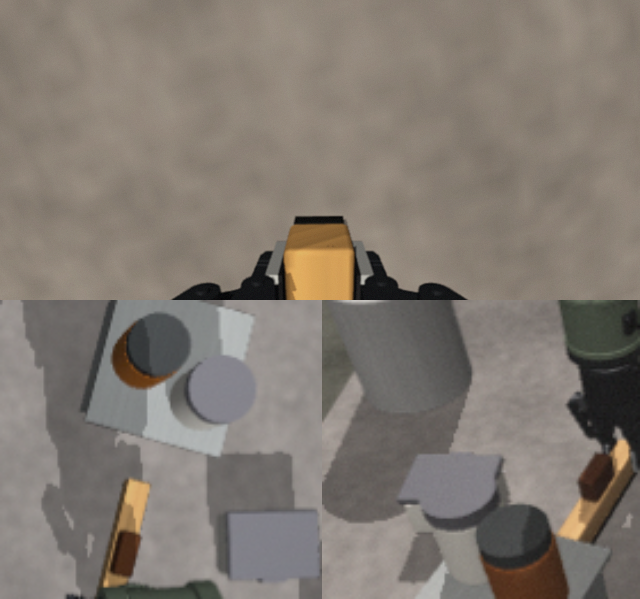

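The scraper is out of the stand: its far end sits at about (138,483) in the lower-left crop, below the shelf edge, and it is still held. I'll set it down and release.

servo_tool(series=[[0,0,-0.15,0,0],[0,0,-0.1,0,0],[0,0,-0.05,0,0],[0,0,0,0,0.15],[0,0,0,0,0.3],[0,0,0,0,0.6],[0,0,0,0,1],[0,0,0,0,1],[0,0,0,0,1]])

```text
t: 5.75
position: [0.3208, -0.3187, 0.0132]
orientation: [0.435, 3.111, 0.0]
contact_force: [-0.1, 0.1, 0.6]
opening: 0.0843
grasp_force: 0.0
```

servo_tool(series=[[0,0,2,0,1],[0,0,3,0,1],[0,0,4,0,1],[0,0,4,0,1],[0,0,4,0,1],[2,-0.5,0,0,1],[2,-0.5,0,0,1],[2,-0.5,0,0,1],[0,0,0,0,1]])

```text
t: 6.65
position: [0.3828, -0.3337, 0.1833]
orientation: [0.433, 3.11, 0.001]
contact_force: [-0.6, 0.9, -0.6]
opening: 0.0854
grasp_force: 0.0
```

Run:
```python
from h import *
s=arm.read_state(); im=snap('wrist','w3.png');print(s['t'],s['position'])
hsv=cv2.cvtColor(im,cv2.COLOR_BGR2HSV)
for n,m,z in (('wood',cv2.inRange(hsv,np.array([13,80,120]),np.array([25,255,255])),.044),('fin',cv2.inRange(hsv,np.array([5,100,30]),np.array([14,255,119])),.078)):
  for c in cv2.findContours(m,cv2.RETR_EXTERNAL,cv2.CHAIN_APPROX_NONE)[0]:
    if cv2.contourArea(c)<300: continue
    b=cv2.boxPoints(cv2.minAreaRect(c));w=px2w('wrist',b,z,s)[:,:2];print(n,b.round(0).tolist(),w.round(3).tolist(),w.mean(0).round(4))
```

```text
6.65 [ 0.38276981 -0.33373498  0.18325772]
wood [[304.0, 290.0], [304.0, 241.0], [333.0, 241.0], [333.0, 290.0]] [[0.481, -0.38], [0.427, -0.364], [0.435, -0.336], [0.49, -0.35]] [ 0.4585 -0.3574]
wood [[300.0, 104.0], [332.0, 104.0], [332.0, 197.0], [300.0, 197.0]] [[0.3, -0.33], [0.308, -0.302], [0.391, -0.325], [0.382, -0.354]] [ 0.3453 -0.3277]
fin [[302.0, 179.0], [330.0, 179.0], [332.0, 245.0], [304.0, 246.0]] [[0.36, -0.344], [0.366, -0.321], [0.424, -0.335], [0.418, -0.359]] [ 0.392  -0.3398]
```

View pics/w3.png

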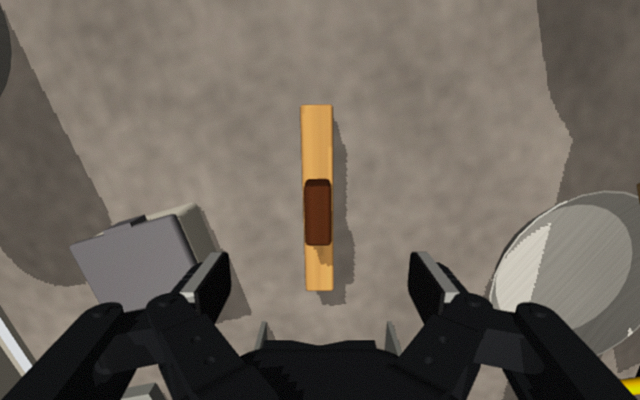

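The scraper stands on its lip with the fin at (317,212) px, which puts the handle at about (0.394, -0.340).

servo_tool(series=[[1.1,-0.6,-2,0,1],[0,0,-3.5,0,1],[0,0,-3.5,0,1],[0,0,-2.5,0,1],[0,0,-1.5,0,1],[0,0,-0.5,0,1],[0,0,0,0,0.6],[0,0,0,0,0],[0,0,0,0,0],[0,0,0,0,0]])

```text
t: 7.7
position: [0.3919, -0.3401, 0.049]
orientation: [0.435, 3.11, -0.001]
contact_force: [1.6, 2.7, 2.2]
opening: 0.0282
grasp_force: 1.6
```

servo_tool(series=[[0,0,0,0,0],[0,0,0,0,0],[0,0,0,0,0]])

```text
t: 8.0
position: [0.3919, -0.34, 0.049]
orientation: [0.435, 3.111, -0.001]
contact_force: [-1.7, 0.8, 9.4]
opening: 0.0232
grasp_force: 58.2
```

servo_tool(series=[[0,0,1.5,0,0],[0,0,3,0,0],[0,0,3.5,0,0],[0,1,3.5,0,0],[0.5,2,3.5,2,0],[1,3,0,3,0],[1,3.5,0,3,0],[1,4,0,3,0],[1,4,0,3,0],[1,4,0,3,0]])

```text
t: 9.0
position: [0.4466, -0.1232, 0.1993]
orientation: [-0.033, 3.141, -0.001]
contact_force: [1.1, -0.5, -2.9]
opening: 0.0231
grasp_force: 59.5
```

servo_tool(series=[[1,4,0,3,0],[1,4,0,3,0],[1,4,0,3,0],[1,4,0,1.5,0],[1,4,0,0,0],[1,4,0,0,0],[1,4,0,0,0],[0.5,3,0,0,0],[0,1.5,0,0,0],[0,0,0,0,0]])

```text
t: 10.0
position: [0.5209, 0.2028, 0.1993]
orientation: [-0.323, 3.125, 0.002]
contact_force: [-0.2, -0.4, -0.9]
opening: 0.0234
grasp_force: 59.6
```

servo_tool(series=[[-0.3,1.5,0,0,0],[0,0,-2,0,0],[0,0,-2,0,0],[0,0,-1.5,0,0],[0,0,-0.8,0,0],[0,0,0,0,0]])

```text
t: 10.6
position: [0.5184, 0.2149, 0.1347]
orientation: [0.316, -3.124, 0.0]
contact_force: [-0.0, -0.1, -1.3]
opening: 0.0232
grasp_force: 59.6
```

Run:
```python
from h import *
t=snap('top','t4.png'); c=snap('scene','s4.png')
cv2.imwrite('pics/m4.png',np.hstack([cv2.resize(t[120:260,150:290],(390,390)),cv2.resize(c[140:270,340:520],(410,390))]))
```

```text
(no output)
```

View pics/m4.png

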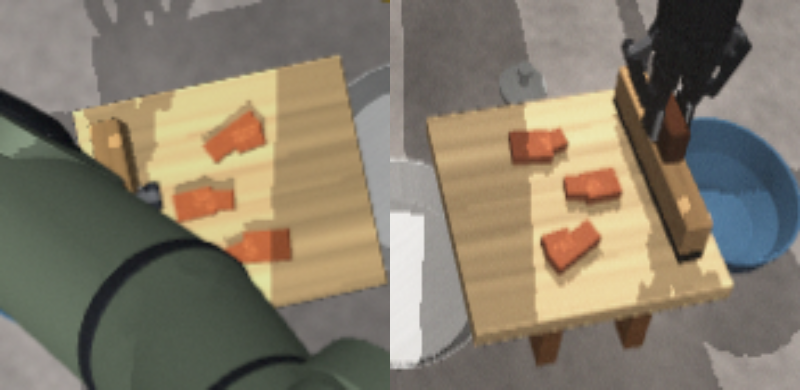

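The scraper hovers parallel over the bare +y strip (right crop, x≈615–705), with all three shards on the tin side of it. Next I lower it to contact.

servo_tool(series=[[0,0,-0.3,0,0],[0,0,-0.2,0,0],[0,0,0,0,0]])

```text
t: 11.0
position: [0.5187, 0.2152, 0.1303]
orientation: [-0.317, 3.126, -0.0]
contact_force: [0.3, -1.1, -1.5]
opening: 0.0232
grasp_force: 59.6
```

servo_tool(series=[[0,0,-0.15,0,0],[0,0,0,0,0]])

```text
t: 11.2
position: [0.5188, 0.2154, 0.1291]
orientation: [-0.317, 3.125, 0.0]
contact_force: [-1.7, 0.6, 2.4]
opening: 0.023
grasp_force: 60.0
```

servo_tool(series=[[0.08,-0.4,-0.05,0,0],[0.16,-0.78,0,0,0],[0.16,-0.78,0,0,0],[0.16,-0.78,0,0,0],[0.16,-0.78,0,0,0],[0.16,-0.78,0,0,0],[0.16,-0.78,0,0,0],[0.16,-0.78,0,0,0],[0.16,-0.78,0,0,0],[0.16,-0.78,0,0,0]])

```text
t: 12.2
position: [0.5344, 0.1423, 0.1291]
orientation: [-0.318, 3.124, 0.003]
contact_force: [-1.2, 6.3, 7.7]
opening: 0.023
grasp_force: 61.0
```

servo_tool(series=[[0.16,-0.78,0,0,0],[0.16,-0.78,0,0,0],[0.16,-0.78,0,0,0],[0.16,-0.78,0,0,0],[0.16,-0.78,0,0,0],[0.16,-0.78,0,0,0],[0.1,-0.5,0,0,0],[0,0,0,0,0]])

```text
t: 13.0
position: [0.5452, 0.0898, 0.129]
orientation: [-0.317, 3.124, 0.002]
contact_force: [0.4, 1.8, 7.2]
opening: 0.023
grasp_force: 61.1
```

Run:
```python
from h import *
t=snap('top','t5.png'); c=snap('scene','s5.png')
cv2.imwrite('pics/m5.png',np.hstack([cv2.resize(t[120:260,190:330],(390,390)),cv2.resize(c[140:270,320:500],(410,390))]))
```

```text
(no output)
```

View pics/m5.png

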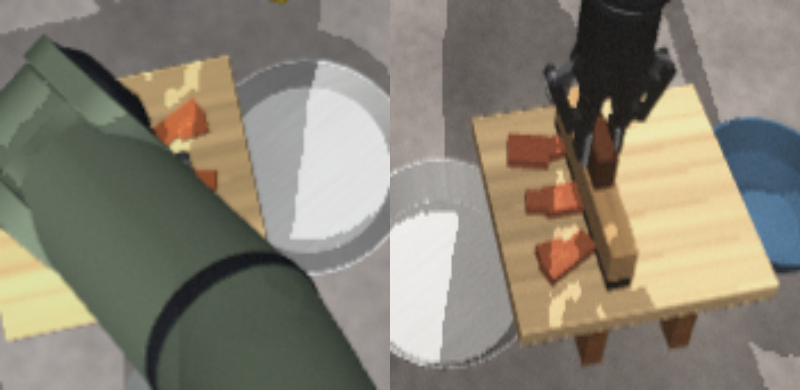

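All three shards are in front of the lip (right crop, (535,150), (555,198), (565,258)) and the tin is still in place. I continue wiping, more slowly.

servo_tool(series=[[0.12,-0.6,0,0,0],[0.12,-0.6,0,0,0],[0.12,-0.6,0,0,0],[0.12,-0.6,0,0,0],[0.12,-0.6,0,0,0],[0.12,-0.6,0,0,0],[0.12,-0.6,0,0,0],[0.12,-0.6,0,0,0],[0.12,-0.6,0,0,0],[0.12,-0.6,0,0,0]])

```text
t: 14.1
position: [0.5571, 0.0305, 0.1291]
orientation: [-0.318, 3.124, 0.003]
contact_force: [-1.4, 6.3, 8.3]
opening: 0.0232
grasp_force: 61.1
```

servo_tool(series=[[0.12,-0.6,0,0,0],[0.12,-0.6,0,0,0],[0.12,-0.6,0,0,0],[0.12,-0.6,0,0,0],[0.12,-0.6,0,0,0],[0.12,-0.6,0,0,0],[0.1,-0.5,0,0,0],[0,0,0,0,0],[0,0,0,0,0],[0,0,0,0,0]])

```text
t: 15.1
position: [0.5654, -0.0114, 0.129]
orientation: [-0.317, 3.124, 0.0]
contact_force: [0.9, 0.6, 8.3]
opening: 0.0233
grasp_force: 60.9
```

Run:
```python
from h import *
t=snap('top','t6.png'); c=snap('scene','s6.png')
cv2.imwrite('pics/m6.png',np.hstack([cv2.resize(t[120:260,210:350],(390,390)),cv2.resize(c[140:290,280:480],(410,390))]))
```

```text
(no output)
```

View pics/m6.png

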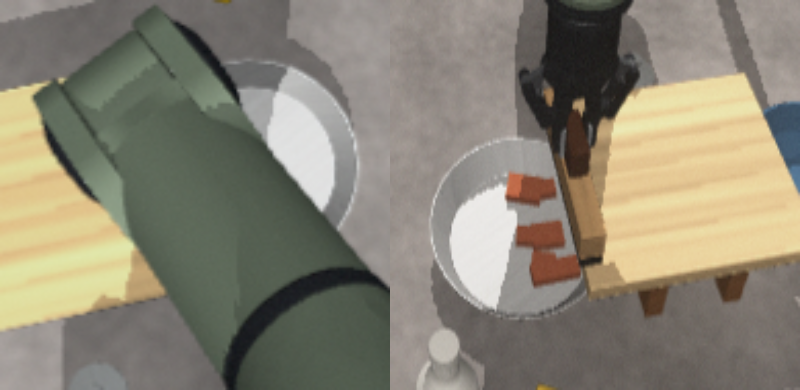

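All three shards lie in the tin (right crop, (530,188), (540,235), (555,268)). I'll draw the scraper back onto the board, stand it on its lip and release.

servo_tool(series=[[-0.1,0.5,0.1,0,0],[-0.2,0.98,0,0,0],[-0.2,0.98,0,0,0],[-0.2,0.98,0,0,0],[-0.2,0.98,0,0,0],[-0.2,0.98,0,0,0],[-0.2,0.98,0,0,0],[-0.2,0.98,0,0,0],[-0.1,0.5,0,0,0],[0,0,0,0,0]])

```text
t: 16.2
position: [0.5486, 0.0677, 0.1293]
orientation: [-0.319, 3.125, 0.0]
contact_force: [0.7, -0.7, -1.9]
opening: 0.0232
grasp_force: 59.5
```

servo_tool(series=[[0,0,-0.05,0,0],[0,0,0,0,0.2],[0,0,0,0,0.4],[0,0,0,0,0.8],[0,0,0,0,1],[0,0,0,0,1],[0,0,0,0,1],[0,0,1,0,1],[0,0,3,0,1],[0,0,3,0,1]])

```text
t: 17.2
position: [0.5484, 0.0671, 0.2001]
orientation: [0.318, -3.125, -0.001]
contact_force: [1.1, 0.1, 0.8]
opening: 0.0853
grasp_force: 0.0
```

servo_tool(series=[[0,0,3,0,1],[0,-3,3,0,1],[0,-4,1,0,1],[0,-4,0,0,1],[0,-4,0,0,1],[0,-4,0,0,1],[0,-4,0,0,1],[0,-4,0,0,1],[0,-3,0,0,1],[0,0,0,0,1]])

```text
t: 18.2
position: [0.5479, -0.2376, 0.2688]
orientation: [0.308, -3.126, 0.001]
contact_force: [-0.1, 0.7, 0.3]
opening: 0.0851
grasp_force: 0.0
```

Run:
```python
from h import *
print(arm.read_state()['contact_force'])
t=snap('top','t7.png'); c=snap('scene','s7.png')
cv2.imwrite('pics/m7.png',np.hstack([cv2.resize(t[100:260,130:330],(400,320)),cv2.resize(c[130:290,280:480],(400,320))]))
```

```text
[-0.07870174  0.68038384  0.33210932]
```

View pics/m7.png

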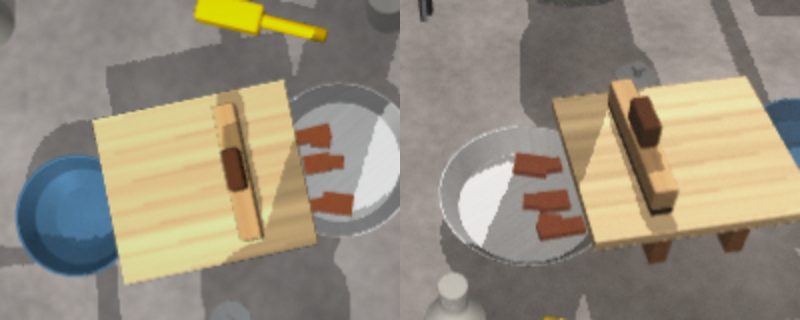

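The scraper stands on its lip on the board at (238,170) in the left crop, the three shards are in the tin, and the bowl has not moved.

```bash
python3 -c "from workcell import arm;print(arm.close_job())"
```

```text
the job is handed in; nothing more can be done
None
```

The job is done and handed in at about 18 s: all three shards are in the pie tin, the scraper stands on its lip on the board with the gripper away, and the bowl and container look unmoved.

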